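Pointing check of the bonding materials

ROBOT

A 7-joint arm with a two-finger parallel gripper is mounted at the origin on a cart in front of the work surface, level with it; the furniture and walls round the work are solid. World frame = base frame: x ahead of the robot, y to its left, z up, the work surface at z = 0. Lengths are in m, angles in rad, forces in N, time in s.
With the tool pointing down it reaches from about 0.425 to 0.925 m from the base axis. Payload 6.8 kg.
Tool frame: the origin (TCP) lies at the very end of the fingers, on their centre line; the grasp point (between the pads) lies 19 mm behind it; y points along the fingers, x is the direction in which the jaws open and shut, and the axes are right-handed (so a half turn about y gives the same grasp; the last joint's range is limited). The gripper opens to 85 mm and grips with 20 to 120 N. Pads are 22 mm wide; open, the fingers measure 114 mm over their backs; the gripper's body (76 mm by 85 mm) begins 54 mm behind the grasp point. The pads swing forward as they close: fully open they stand 13 mm farther back than shut.
Start: joints at [-1.222, 0.477, 0.022, 1.555, -0.011, 1.109, -0.083], TCP at [0.298, 0.606, 0.231] pointing down, gripper open.
Joint ranges: [-2.96, 2.96], [-0.34, 2.1], [-1.41, 1.46], [0.24, 2.44], [-1.37, 4.51], [0.17, 1.92], [-2.96, 2.96]. Speed limits (rad/s): [2.39, 2.39, 3.14, 3.14, 3.14, 3.14, 3.14].

INTERFACE

Orientations are given as a rotation vector (axis times angle).
In Python, from bench import r, imaging gives the robot as it stands.
- The arm moves only by the shell command python3 -m jog 'ROWS' [FORCE]. ROWS is text: rows parted by semicolons, each of 7 numbers parted by spaces: the turn, a rotation vector about the tool's x, y, z in degrees, then the shift along the tool's x, y, z in mm, then the opening, from 0 (shut) to 1 (fully open). A call has exactly 5 rows; each row shifts and turns the commanded pose from where the row before left it, along the tool's axes as they then stand; what a row does not reach is not made up. A row lasts 1/12 s, in which the tool goes at most 41.7 mm and 7.16 degrees, less where a joint would pass 70% of its speed; a pose out of reach is approached as far as the arm can. A call with a gripper value outside its range is refused whole. The fingers move at their own pace and stop on an object; FORCE is the grip in N (left out, the last holds). Time passes only in rows, so rows that do not move let the fingers close, or fill a call up. It gives the time, the measured TCP pose, the force and the opening at its end, in the units of the state.
- r.get_obs(): the state, without advancing time (a new reading comes with each control period).
- imaging.grab_frame(name): name is "scene" or "top"; returns a dict with "color" (384x512x3 uint8, red, green, blue), "z_map" (384x512 float32, m along the optical axis (not along the pixel's ray), 0 where there is no reading), "fx", "fy", "cx", "cy" (pixels), "world_to_cam" (4x4, takes a point from world to camera coordinates). Camera axes: x right, y up, looking along -z (the intrinsics and any distortion apply to the point x, -y, -z); pixel columns grow to the right and rows downward; lengths in m; the calibration is good to about 2 mm. A picture is of the moment at which its call begins.
- r.hand_in(): hands the job in, once; it reports no verdict.
The state is a dict: "clock": time; "joints": joint angles; "qvel": joint speeds; "tau": joint torques, N m; "tcp_pos": TCP position; "orientation": TCP orientation; "contact_force": force on the tool from outside, world axes, zero at the start; "moment": the same for the moment, N m; "grip_width": finger opening in m.
Only numpy, scipy, OpenCV 4.12 (cv2) and the standard library are available. Lean on these libraries where they do the work, as an engineer would, in place of code of your own. Each camera call takes 0.05 s, during which the arm holds its last target.

TASK

Do the pointing check before the bonding job: hold your fingertips two or three centimetres above the middle of the grease tin's red lid for about two seconds, then do the same over the talc pot's green lid. Then press the green button of the grey check box fully down and let it come up again. Do not touch the tin, the pot or the oil bottle, do not point at the bottle or pass close above it, leave the red button alone and disturb nothing else.

Things in the scene. Friction and masses are not known exactly. Their poses are not given: they have to be found in the camera images.
- grease_tin_top (a point): centre of the flat top of the grease tin's red lid. The tin is a round clear and white tin, 55 mm in diameter and 50 mm tall, standing loose and upright on the worktop; this point is 50 mm above the worktop
- talc_pot_top (a point): centre of the flat top of the talc pot's green lid. The pot is white and round, 66 mm in diameter and 78 mm tall, standing loose and upright; this point is 78 mm above the worktop
- oil_bottle_top (a point): tip of the oil bottle's red pointed spout. The bottle is cream white, 42 mm in diameter and 150 mm tall, standing loose and upright; this point is 150 mm above the worktop. Only a bystander
- check_box: grey check box fixed to the worktop, 74 mm (its x) by 108 mm (its y) by 38 mm tall, origin at the centre of its underside, z up; the buttons stand on its top, green 27 mm to its -y side and red 27 mm to its +y side
- green_button_top (a point): centre of the top of the green push button (28 mm in diameter, in a low black housing 44 mm in diameter) on the check box; with the button up this point is 60 mm above the worktop and 10 mm above its housing
- green_button (a joint): travel of the green button, m: 0 up, 0.006 fully down; it goes straight down, fully down takes about 5 N, and a spring brings it up again
- red_button (a joint): travel of the red button, m: 0 up, 0.006 fully down
- lot_stamp: wooden hand stamp, 43 x 61 x 51 mm tall, loose, origin at the centre of its underside. Bystander
- masking_tape: roll of cream masking tape lying flat, 104 mm in diameter, 24 mm tall, loose, origin at the centre of its underside. Bystander
- file_box_blue: blue file box, fixed, 96 mm deep (along world x), 255 mm wide (along world y), origin at the centre of its underside, 100 mm above the worktop on a red drawer chest; its top is 435 mm above the worktop. A cream one like it stands between it and the robot, its top at 411 mm; both stand between the left and the right of the worktop, so pass over them
- marker_red: white felt marker with a red cap, 130 mm long, 19 mm tall, lying loose, origin at the centre of its underside. Bystander

How it is judged:
On the way, in this order (a step that is already met when the one before it is completed fails the run):
1. the fingers are held just above the middle of the grease tin's red lid (horizontal distance between the grasp point and grease_tin_top below 0.025 m and z of the grasp point in the frame of grease_tin_top between 0 and 0.09 m), for 1 s.
2. the fingers are held just above the middle of the talc pot's green lid (horizontal distance between the grasp point and talc_pot_top below 0.025 m and z of the grasp point in the frame of talc_pot_top between 0 and 0.09 m), for 1 s.
3. the green button is pressed down (value of joint green_button above 0.0045 m), for 0.05 s.
At the end, for the whole second after the job is handed in: both buttons are up again (within 1.5 mm), the tin, the pot and the bottle stand where they stood (within 5 mm), and the stamp, tape roll and marker lie where they lay (within 10 mm) (value of joint each of green_button, red_button below 0.0015 m and distance of each of grease_tin_top, talc_pot_top, oil_bottle_top from where it was at the start of the episode below 0.005 m and distance of each of lot_stamp, masking_tape, marker_red from where it was at the start of the episode below 0.01 m); the robot touches nothing.
It fails at once if the tin, the pot or the bottle is moved, tipped or lifted (distance of any of grease_tin_top, talc_pot_top, oil_bottle_top from where it was at the start of the episode above 0.005 m).
It fails at once if the robot touches the tin, the pot or the bottle (contact force between any of the fingers, the arm and grease_tin above 0.3 N or contact force between any of the fingers, the arm and talc_pot above 0.3 N or contact force between any of the fingers, the arm and oil_bottle above 0.3 N).
It fails at once if the robot points at the oil bottle: the fingers come close above its spout (horizontal distance between the grasp point and oil_bottle_top below 0.015 m and z of the grasp point in the frame of oil_bottle_top below 0.06 m).
It fails at once if the red button is pressed (value of joint red_button above 0.003 m).
It fails at once if the stamp, the tape roll or the marker is disturbed (distance of any of lot_stamp, masking_tape, marker_red from where it was at the start of the episode above 0.01 m).
It also fails if it takes over 64 s, if anything falls off the work surface, if the arm or the gripper's body presses on something with over 40 N, if the wrist force passes 120 N, or if a joint passes its speed limit or range.

## Working session

There is one attempt and no reset: what is moved stays moved. The work goes in short steps, Python scripts to look and compute and a shell command to move; the robot and the scene stay as the last step left them, time stands still between calls to the robot, and variables do not carry over. Pictures are saved under pics/ and viewed, and the job is handed in when it is done.

```bash
ls; mkdir -p pics; python3 - <<'E'
from bench import r, imaging
import cv2
print(r.get_obs())
for n in("scene","top"):
    f=imaging.grab_frame(n)
    cv2.imwrite(f"pics/{n}0.png",cv2.resize(f["color"][:,:,::-1],(768,576),interpolation=cv2.INTER_CUBIC))
    print({k:f[k] for k in f if k not in("color","z_map")})
E
```

```text
pics
{'clock': 0.0, 'joints': array([-1.22210875,  0.47781329,  0.02232905,  1.55646169, -0.01149399,
        1.10929689, -0.08308434]), 'qvel': array([-4.55433311e-04, -6.94614813e-04, -1.17495499e-03, -1.44662318e-03,
        7.05814394e-04, -1.38658887e-03,  1.03496345e-05]), 'tau': array([ 7.76023280e-04, -5.96461916e+01,  1.60837445e+00, -2.81187737e+01,
        1.25175508e-02,  9.59345314e-03,  1.67953476e-05]), 'tcp_pos': array([0.2974661 , 0.60525328, 0.23031235]), 'orientation': array([-1.39243198, -0.86544981,  0.86789826]), 'contact_force': array([ 0.56495972, -0.4032417 , -0.24246063]), 'moment': array([-0.05047193, -0.01307272,  0.00576837]), 'grip_width': 0.08566747300266138}
{'fx': 371.16042876909165, 'fy': 371.16042876909165, 'cx': 251.09332015369472, 'cy': 189.23331313502277, 'world_to_cam': array([[ 0.5897773 , -0.8074596 ,  0.01310491, -0.4969428 ],
       [ 0.45246377,  0.34383886,  0.82283132, -0.27339002],
       [-0.66890902, -0.47935774,  0.56813457, -0.84545641],
       [ 0.        ,  0.        ,  0.        ,  1.        ]])}
{'fx': 472.82932669125375, 'fy': 472.82932669125375, 'cx': 257.41487514663845, 'cy': 197.65248885192472, 'world_to_cam': array([[ 0.026117  , -0.99965492, -0.00281856, -0.23432791],
       [ 0.99362684,  0.02565003,  0.10976235, -0.54032844],
       [-0.10965217, -0.00566726,  0.99395386, -1.14332398],
       [ 0.        ,  0.        ,  0.        ,  1.        ]])}
```

View pics/scene0.png

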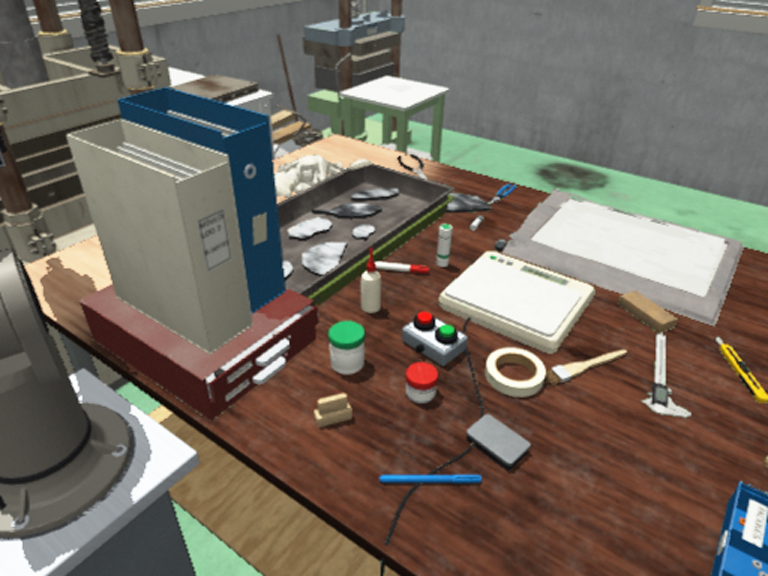

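View pics/top0.png

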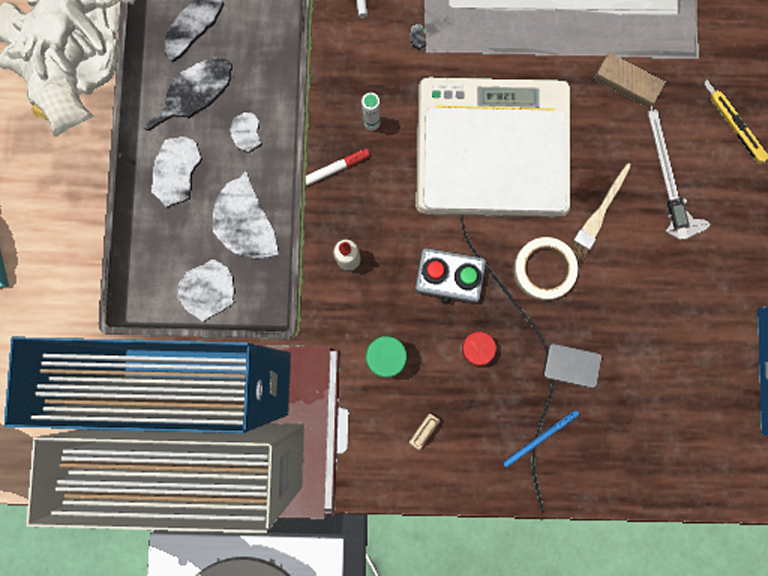

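The scene view shows the red lid at (422,375), the green lid at (347,335), the green button at (447,330) and the spout at (371,258). In the top view the same four are at (480,348), (386,357), (467,274) and (345,247). The arm is out of view to the left, with the file boxes in between.

```bash
cat > h.py <<'E'
from bench import r, imaging
import cv2, numpy as np
from scipy.spatial.transform import Rotation as R
def ray(f,u,v):
    T=f["world_to_cam"]; d=np.array([(u-f["cx"])/f["fx"],-(v-f["cy"])/f["fy"],-1.])
    return -T[:3,:3].T@T[:3,3], T[:3,:3].T@d
def onplane(f,u,v,z):
    c,d=ray(f,u,v); return c+d*(z-c[2])/d[2]
def blobs(f,col,amin=30):
    h=cv2.cvtColor(f["color"],cv2.COLOR_RGB2HSV)
    m=cv2.inRange(h,(50,120,60),(85,255,255)) if col=="g" else cv2.inRange(h,(0,150,70),(8,255,255))|cv2.inRange(h,(172,150,70),(180,255,255))
    n,l,s,c=cv2.connectedComponentsWithStats(m)
    return [(c[i],s[i]) for i in range(1,n) if s[i][4]>=amin]
def z_at(f,u,v):
    z=f["z_map"][int(round(v)),int(round(u))]; c,d=ray(f,u,v); return c+d*z
def ori(): 
    o=r.get_obs(); return o["tcp_pos"],R.from_rotvec(o["orientation"]).as_matrix()
E
python3 - <<'E'
from h import *
np.set_printoptions(precision=4,suppress=True)
f=imaging.grab_frame("top")
for col in "gr":
    for c,s in blobs(f,col): print(col,c*1.5,s, z_at(f,*c))
    print()
p,M=ori(); print(p);print(M)
g=imaging.grab_frame("scene")
for col in "gr":
    for c,s in blobs(g,col): print(col,c*1.5,s, z_at(g,*c))
# file box tops & anything tall
E
```

```text
g [369.93 100.53] [243  64   8   7  50] [ 0.8533 -0.1865  0.1007]
g [467.9575 274.9528] [307 178  11  12 106] [ 0.5815 -0.3518  0.0582]
g [385.6974 355.7923] [244 224  27  27 585] [ 0.4472 -0.2223  0.0771]

r [356.2568 156.4459] [229  99  18  12 111] [ 0.7869 -0.1629  0.0171]
r [344.1875 248.0938] [226 162   8   8  48] [ 0.6077 -0.155   0.1292]
r [434.9722 269.1111] [285 174  11  12 108] [ 0.5892 -0.2981  0.0614]
r [478.6875 348.0036] [308 221  23  23 416] [ 0.4642 -0.3711  0.0538]

[0.2976 0.6054 0.2305]
[[ 0.4411 -0.0005 -0.8975]
 [ 0.8975 -0.0013  0.4411]
 [-0.0014 -1.     -0.0001]]
g [346.0378 334.1765] [219 214  24  19 357] [ 0.4376 -0.2275  0.0785]
g [446.2297 330.223 ] [292 216  11   9  74] [ 0.5756 -0.3531  0.0593]
r [370.1842 261.1053] [244 165   7  16  57] [ 0.6066 -0.1545  0.1183]
r [419.0493 268.0141] [273 176  14   6  71] [ 0.7787 -0.1668  0.0179]
r [424.     316.6296] [278 207  11   9  81] [ 0.585  -0.2988  0.0597]
r [421.0378 374.5029] [270 241  23  19 344] [ 0.4586 -0.3731  0.0488]
```

```bash
python3 - <<'E'
from h import *
np.set_printoptions(precision=4,suppress=True)
f=imaging.grab_frame("top"); g=imaging.grab_frame("scene")
for nm,a,b,z in [("tin",(478.69,348),(421.04,374.5),.05),("pot",(385.7,355.8),(346.04,334.2),.078),("green",(467.96,274.95),(446.2,330.2),.058),("red",(435,269.1),(424,316.6),.058)]:
    print(nm,onplane(f,a[0]/1.5,a[1]/1.5,z),onplane(g,b[0]/1.5,b[1]/1.5,z))
for nm,(u,v) in dict(bluefar_l=(8,340),blue_r=(248,345),blue_nr=(245,428),cream_l=(35,435),cream_r=(268,440),cream_nr=(268,524)).items(): print(nm,onplane(f,u/1.5,v/1.5,.435 if 'blue' in nm else .411))
# tall stuff in views
for n,F in (("top",f),("scene",g)):
    H,W=F["z_map"].shape; uu,vv=np.meshgrid(np.arange(W),np.arange(H))
    T=F["world_to_cam"];z=F["z_map"]
    d=np.stack([(uu-F["cx"])/F["fx"],-(vv-F["cy"])/F["fy"],-np.ones_like(z)],-1)*z[...,None]
    P=(d-T[:3,3])@T[:3,:3]
    m=(z>0)&(P[...,2]>.2)&(np.hypot(P[...,0],P[...,1])<1.4)
    Q=P[m]
    for x0 in np.arange(-.6,1.4,.2):
        for y0 in np.arange(-1,1.4,.2):
            k=(Q[:,0]>=x0)&(Q[:,0]<x0+.2)&(Q[:,1]>=y0)&(Q[:,1]<y0+.2)
            if k.sum()>15: print(n,round(x0,1),round(y0,1),Q[k,2].max().round(3),k.sum())
E
```

```text
tin [ 0.4643 -0.3716  0.05  ] [ 0.4576 -0.3737  0.05  ]
pot [ 0.4472 -0.2223  0.078 ] [ 0.4381 -0.2271  0.078 ]
green [ 0.5815 -0.3518  0.058 ] [ 0.577  -0.3523  0.058 ]
red [ 0.5897 -0.2984  0.058 ] [ 0.5869 -0.2977  0.058 ]
bluefar_l [0.4441 0.1816 0.435 ]
blue_r [ 0.4454 -0.0761  0.435 ]
blue_nr [ 0.3578 -0.0771  0.435 ]
cream_l [0.3424 0.1563 0.411 ]
cream_r [ 0.3437 -0.098   0.411 ]
cream_nr [ 0.255  -0.1019  0.411 ]
top 0.2 -0.2 0.439 6295
top 0.2 -0.0 0.439 10664
top 0.4 -0.2 0.438 1248
top 0.4 -0.0 0.44 2879
scene -0.2 -0.2 0.287 392
scene 0.0 -0.2 0.356 2307
scene 0.2 -0.2 0.437 7156
scene 0.2 -0.0 0.436 4910
scene 0.2 0.4 0.277 29
scene 0.2 0.6 0.291 37
scene 0.4 -0.2 0.436 1466
scene 0.4 -0.0 0.437 1058
scene 0.4 0.8 0.306 1018
scene 0.4 1.0 0.481 815
scene 0.6 0.8 0.486 2045
scene 0.6 1.0 0.48 849
scene 0.8 0.8 0.476 998
```

```bash
python3 -m jog '0 0 0 0 -40 0 0; 0 0 0 0 -40 0 0; 0 0 0 0 -40 0 0; 0 0 0 0 -40 0 0; 0 0 0 0 -40 0 0'
```

```text
clock: 0.72
tcp_pos: [0.2976, 0.6054, 0.4334]
orientation: [-1.391, -0.866, 0.866]
contact_force: [0.6, 1.0, -0.3]
grip_width: 0.026
```

```bash
python3 -m jog '0 0 0 0 -40 0 0; 0 0 0 0 -40 0 0; 0 0 0 0 -40 0 0; 0 0 0 0 -40 0 0; 0 0 0 0 0 0 0'; python3 -m jog '0 3.4 0 0 0 -40 0; 0 3.4 0 0 0 -40 0; 0 3.4 0 0 0 -40 0; 0 3.4 0 0 0 -40 0; 0 3.4 0 0 0 -40 0'; python3 -m jog '0 3.4 0 0 0 -40 0; 0 3.4 0 0 0 -40 0; 0 3.4 0 0 0 -40 0; 0 3.4 0 0 0 -40 0; 0 3.4 0 0 0 -40 0'; python3 -c "
from h import *
print(r.get_obs()['joints'],ori())"
```

```text
clock: 1.13
tcp_pos: [0.2979, 0.6061, 0.6006]
orientation: [-1.383, -0.875, 0.856]
contact_force: [0.5, 0.1, 2.5]
grip_width: -0.0001
clock: 1.55
tcp_pos: [0.4663, 0.4964, 0.5907]
orientation: [-1.476, -0.636, 0.637]
contact_force: [1.1, 0.6, -0.8]
grip_width: -0.0001
clock: 1.97
tcp_pos: [0.5942, 0.3432, 0.5907]
orientation: [-1.533, -0.405, 0.406]
contact_force: [0.5, -0.2, -0.4]
grip_width: 0.0003
[-0.75019213  0.44747149  0.2679317   0.83762556 -0.12010359  1.86908512
 -0.02518632] (array([0.59423815, 0.3432432 , 0.59071666]), array([[ 8.68929696e-01, -5.22621336e-04, -4.94935258e-01],
       [ 4.94935156e-01, -3.18812570e-04,  8.68929853e-01],
       [-6.11912862e-04, -9.99999813e-01, -1.83620372e-05]]))
```

```bash
python3 -m jog '0 3.4 0 0 10 -40 0; 0 3.4 0 0 10 -40 0; 0 3.4 0 0 10 -40 0; 0 3.4 0 0 0 -40 0; 0 3.4 0 0 0 -40 0'; python3 -m jog '0 3.4 0 0 0 -40 0; 0 3.4 0 0 0 -40 0; 0 3.4 0 0 0 -40 0; 0 3.4 0 0 0 -40 0; 0 0 0 0 0 0 0';  python3 -c "
from h import *
print(r.get_obs()['joints'],ori())
cv2.imwrite('pics/s1.png',imaging.grab_frame('scene')['color'][:,:,::-1])"
```

```text
clock: 2.38
tcp_pos: [0.6715, 0.1596, 0.5599]
orientation: [-1.564, -0.172, 0.175]
contact_force: [2.3, -0.2, 0.6]
grip_width: 0.0001
clock: 2.8
tcp_pos: [0.6918, -0.0078, 0.5615]
orientation: [-1.576, 0.024, -0.024]
contact_force: [-1.1, -0.6, 0.5]
grip_width: -0.0001
[-0.31742882  0.4537761   0.4468061   0.92029903 -0.19001265  1.80241286
  0.01497629] (array([ 0.69180861, -0.00784639,  0.56153376]), array([[ 9.99549175e-01, -9.97082901e-05,  3.00239477e-02],
       [-3.00240284e-02, -5.69670795e-03,  9.99532944e-01],
       [ 7.13759409e-05, -9.99983769e-01, -5.69713337e-03]]))
```

View pics/s1.png

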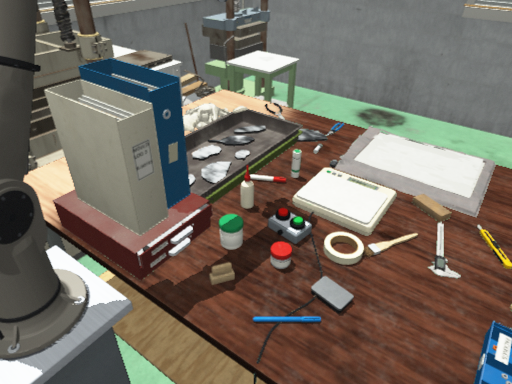

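The view is unobstructed and nothing has moved. The tin is at about (281,255) px and the pot at (231,232) px. The arm is above the frame.

```bash
python3 -m jog '0 3.2 0 -8 0 -38 0; 0 3.2 0 -8 0 -38 0; 0 3.2 0 -8 0 -38 0; 0 3.2 0 -8 0 -38 0; 0 3.2 0 -8 0 -38 0'; python3 -m jog '0 3.2 0 -8 0 -36 0; 0 3.2 0 -8 0 -36 0; 0 3.2 0 -8 0 -36 0; 0 3.2 0 -8 0 -36 0; 0 3.2 0 -8 0 -36 0';  python3 -m jog '0 3.2 0 -8 0 -35 0; 0 3.2 0 -8 0 -30 0; 0 0 0 0 0 0 0; 0 0 0 0 0 0 0; 0 0 0 0 0 0 0';cat > go.py <<'E'
import sys
from h import *
np.set_printoptions(precision=4,suppress=True)
t=np.array([float(a) for a in sys.argv[1:4]])
p,M=ori(); print("joints",r.get_obs()['joints']); print("p",p,"axes\n",M)
print("shift tool mm",(M.T@(t-p)*1000).round(1), "level-turn (rv deg)",np.degrees(R.from_matrix(M.T@np.column_stack([np.array([M[0,0],M[1,0],0])/np.hypot(M[0,0],M[1,0]),[0,0,-1],np.cross(np.array([M[0,0],M[1,0],0])/np.hypot(M[0,0],M[1,0]),[0,0,-1])])).as_rotvec()).round(2))
E
python3 go.py .463 -.372 .075
```

```text
clock: 3.27
tcp_pos: [0.629, -0.1803, 0.5608]
orientation: [-1.558, 0.231, -0.23]
contact_force: [0.8, -1.4, 0.1]
grip_width: 0.0001
clock: 3.68
tcp_pos: [0.5215, -0.3294, 0.561]
orientation: [-1.523, 0.449, -0.449]
contact_force: [0.3, -0.5, 0.1]
grip_width: -0.0001
clock: 4.1
tcp_pos: [0.473, -0.3728, 0.5613]
orientation: [-1.503, 0.533, -0.534]
contact_force: [0.9, 0.3, 1.1]
grip_width: -0.0002
joints [ 0.0843  0.2728  0.6806  1.1968 -0.1736  1.7284  0.037 ]
p [ 0.473  -0.3728  0.5613] axes
 [[ 0.7763  0.0007  0.6303]
 [-0.6303  0.0008  0.7763]
 [ 0.0001 -1.      0.0011]]
shift tool mm [ -8.3 486.3  -6.2] level-turn (rv deg) [-0.06  0.    0.  ]
```

```bash
python3 -m jog '0 0 0 -8 30 -6 0; 0 0 0 0 36 0 0; 0 0 0 0 36 0 0; 0 0 0 0 36 0 0; 0 0 0 0 36 0 0'; python3 -m jog '0 0 0 0 36 0 0; 0 0 0 0 36 0 0; 0 0 0 0 36 0 0; 0 0 0 0 20 0 0; 0 0 0 0 0 0 0'; python3 go.py .463 -.372 .075;  python3 -c "
from h import *
cv2.imwrite('pics/s2.png',imaging.grab_frame('scene')['color'][:,:,::-1])
cv2.imwrite('pics/t2.png',imaging.grab_frame('top')['color'][:,:,::-1])"
```

```text
clock: 4.52
tcp_pos: [0.4638, -0.3713, 0.3854]
orientation: [-1.504, 0.532, -0.532]
contact_force: [0.9, 0.4, 0.5]
grip_width: -0.0001
clock: 4.93
tcp_pos: [0.4617, -0.3694, 0.254]
orientation: [-1.502, 0.539, -0.525]
contact_force: [-0.6, 0.0, 0.5]
grip_width: 0.0001
joints [ 0.0947  0.3654  0.6189  1.7615 -0.2338  1.0988  0.1118]
p [ 0.4617 -0.3694  0.254 ] axes
 [[ 0.7777 -0.0078  0.6286]
 [-0.6286  0.0051  0.7777]
 [-0.0093 -1.     -0.0009]]
shift tool mm [  4.3 178.9  -1. ] level-turn (rv deg) [ 0.05  0.   -0.53]
```

View pics/s2.png

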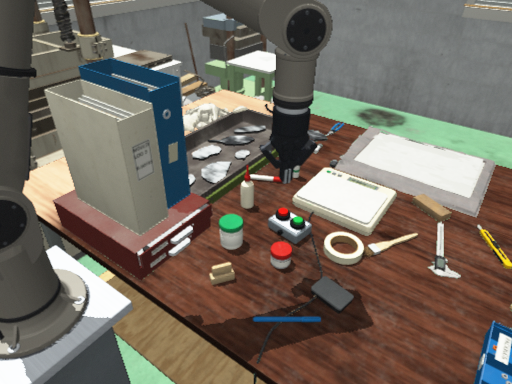

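View pics/t2.png

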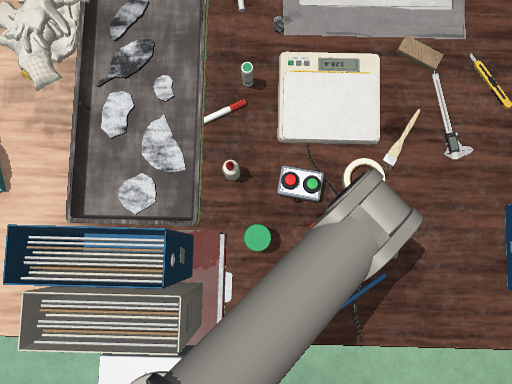

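Both views show the tool hanging over the tin (scene tool tip at about (285,180) px), clear of the file boxes and the pot. Next I lower it.

```bash
python3 -m jog '0 0 0 0 36 0 0; 0 0 0 0 36 0 0; 0 0 0 0 30 0 0; 0 0 0 0 20 0 0; 0 0 0 0 10 0 0'; python3 -m jog '0 0 0 0 0 0 0; 0 0 0 0 0 0 0; 0 0 0 0 0 0 0; 0 0 0 0 0 0 0; 0 0 0 0 0 0 0'; python3 go.py .463 -.372 .076;  python3 -c "
from h import *
cv2.imwrite('pics/s3.png',imaging.grab_frame('scene')['color'][:,:,::-1])"
```

```text
clock: 5.45
tcp_pos: [0.4632, -0.3728, 0.1266]
orientation: [-1.504, 0.534, -0.534]
contact_force: [-0.2, 0.5, -0.2]
grip_width: -0.0001
clock: 5.87
tcp_pos: [0.4631, -0.3739, 0.1288]
orientation: [-1.504, 0.533, -0.537]
contact_force: [-0.1, -0.8, 0.9]
grip_width: 0.0002
joints [ 0.1652  0.512   0.5477  1.8739 -0.3477  0.8484  0.2049]
p [ 0.4631 -0.3739  0.1288] axes
 [[ 0.7753  0.0023  0.6316]
 [-0.6316 -0.0012  0.7753]
 [ 0.0025 -1.      0.0006]]
shift tool mm [-1.4 52.8  1.4] level-turn (rv deg) [-0.03  0.    0.15]
```

View pics/s3.png

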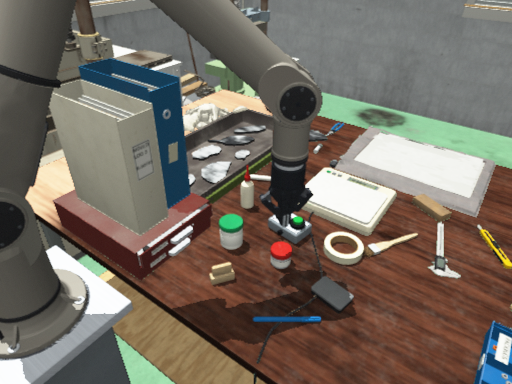

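The tip is at about (285,222) px, above the red lid at (281,247) px. It still has to come down 53 mm.

```bash
python3 -m jog '0 0 0 -1 15 1 0; 0 0 0 0 15 0 0; 0 0 0 0 15 0 0; 0 0 0 0 5 0 0; 0 0 0 0 0 0 0'; python3 -m jog '0 0 0 0 0 0 0; 0 0 0 0 0 0 0; 0 0 0 0 0 0 0; 0 0 0 0 0 0 0; 0 0 0 0 0 0 0'; python3 go.py .463 -.372 .076;  python3 -c "
from h import *
cv2.imwrite('pics/s4.png',imaging.grab_frame('scene')['color'][150:300,200:400,::-1].repeat(3,0).repeat(3,1))"
```

```text
clock: 6.33
tcp_pos: [0.4615, -0.3715, 0.0765]
orientation: [-1.503, 0.537, -0.533]
contact_force: [0.1, 0.4, -0.7]
grip_width: -0.0001
clock: 6.75
tcp_pos: [0.4624, -0.3722, 0.0778]
orientation: [-1.504, 0.534, -0.536]
contact_force: [-0.2, 0.0, -0.5]
grip_width: 0.0002
joints [ 0.1978  0.5802  0.5041  1.9043 -0.3967  0.7556  0.2422]
p [ 0.4624 -0.3722  0.0778] axes
 [[ 0.7753  0.0008  0.6317]
 [-0.6317 -0.0004  0.7753]
 [ 0.0009 -1.      0.0002]]
shift tool mm [0.4 1.8 0.5] level-turn (rv deg) [-0.01  0.    0.05]
```

View pics/s4.png

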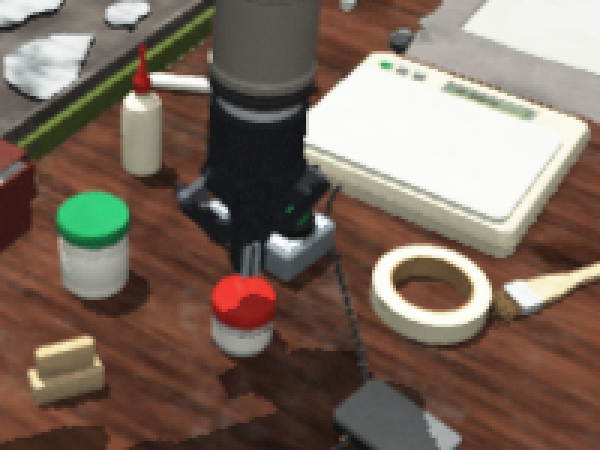

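The tip hangs just over the red lid (crop (250,275) px, lid centre about (243,292) px). Holding here.

```bash
Z='0 0 0 0 0 0 0'; python3 -m jog '0 0 0 0 0 0 0; 0 0 0 0 0 0 0; 0 0 0 0 0 0 0; 0 0 0 0 0 0 0; 0 0 0 0 0 0 0'; python3 -m jog '0 0 0 0 0 0 0; 0 0 0 0 0 0 0; 0 0 0 0 0 0 0; 0 0 0 0 0 0 0; 0 0 0 0 0 0 0'; python3 -m jog '0 0 0 0 0 0 0; 0 0 0 0 0 0 0; 0 0 0 0 0 0 0; 0 0 0 0 0 0 0; 0 0 0 0 0 0 0'; python3 -m jog '0 0 0 0 0 0 0; 0 0 0 0 0 0 0; 0 0 0 0 0 0 0; 0 0 0 0 0 0 0; 0 0 0 0 0 0 0'; python3 -m jog '0 0 0 0 0 0 0; 0 0 0 0 0 0 0; 0 0 0 0 0 0 0; 0 0 0 0 0 0 0; 0 0 0 0 0 0 0'; python3 -m jog '0 0 0 0 -25 0 0; 0 0 0 0 -25 0 0; 0 0 0 0 -25 0 0; 0 0 0 0 -25 0 0; 0 0 0 0 -20 0 0'; python3 go.py .446 -.223 .2
```

```text
clock: 7.22
tcp_pos: [0.4621, -0.372, 0.0772]
orientation: [-1.504, 0.535, -0.535]
contact_force: [-0.6, -1.0, -1.1]
grip_width: 0.0006
clock: 7.63
tcp_pos: [0.4621, -0.372, 0.0773]
orientation: [-1.504, 0.535, -0.535]
contact_force: [-0.6, -0.5, 0.5]
grip_width: 0.0003
clock: 8.05
tcp_pos: [0.4621, -0.372, 0.0773]
orientation: [-1.504, 0.535, -0.535]
contact_force: [-0.2, 0.3, 0.1]
grip_width: -0.0
clock: 8.47
tcp_pos: [0.4621, -0.372, 0.0773]
orientation: [-1.504, 0.535, -0.535]
contact_force: [-0.1, 0.3, 0.1]
grip_width: -0.0004
clock: 8.88
tcp_pos: [0.4621, -0.372, 0.0773]
orientation: [-1.504, 0.535, -0.535]
contact_force: [0.4, -0.3, 1.1]
grip_width: 0.0002
clock: 9.3
tcp_pos: [0.4623, -0.3724, 0.1992]
orientation: [-1.504, 0.534, -0.536]
contact_force: [-0.2, 0.1, -0.1]
grip_width: -0.0001
joints [ 0.1184  0.4233  0.5994  1.8214 -0.2827  0.9815  0.1512]
p [ 0.4623 -0.3724  0.1992] axes
 [[ 0.775   0.0011  0.6319]
 [-0.6319 -0.0007  0.775 ]
 [ 0.0013 -1.      0.0001]]
shift tool mm [-107.    -0.9  105.5] level-turn (rv deg) [-0.01  0.    0.07]
```

```bash
python3 -m jog '0 0 0 -18 0 17 0; 0 0 0 -18 0 18 0; 0 0 0 -18 0 17 0; 0 0 0 -18 0 18 0; 0 0 0 -18 0 17 0'; python3 -m jog '0 0 0 -17 0 18 0; 0 0 0 0 0 0 0; 0 0 0 0 0 0 0; 0 0 0 0 0 0 0; 0 0 0 0 0 0 0';python3 go.py .446 -.223 .106; python3 -c "
from h import *
cv2.imwrite('pics/s5.png',imaging.grab_frame('scene')['color'][:,:,::-1])
cv2.imwrite('pics/t5.png',imaging.grab_frame('top')['color'][:,:,::-1])"
```

```text
clock: 9.72
tcp_pos: [0.447, -0.2465, 0.1973]
orientation: [-1.504, 0.535, -0.535]
contact_force: [0.8, 0.8, 0.0]
grip_width: -0.0002
clock: 10.13
tcp_pos: [0.4455, -0.2242, 0.1975]
orientation: [-1.504, 0.536, -0.537]
contact_force: [-0.6, -0.6, -0.9]
grip_width: 0.0
joints [-0.1669  0.2502  0.5993  2.0365 -0.178   0.9043 -0.1569]
p [ 0.4455 -0.2242  0.1975] axes
 [[ 0.7742  0.0003  0.6329]
 [-0.6329 -0.0007  0.7742]
 [ 0.0007 -1.     -0.0003]]
shift tool mm [-0.4 91.5  1.3] level-turn (rv deg) [ 0.02 -0.    0.04]
```

View pics/s5.png

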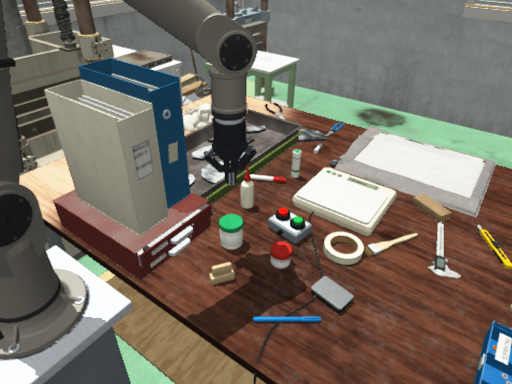

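View pics/t5.png

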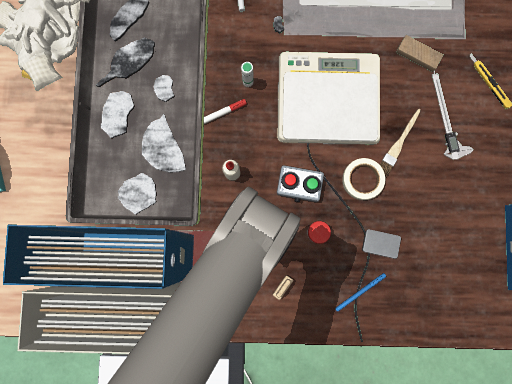

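The tool hangs above and behind the pot, with the tip at (231,182) px in the scene view. In the top view the forearm overlaps the corners of the file boxes, so I check its height there before lowering.

```bash
python3 - <<'E'
from h import *
np.set_printoptions(precision=3,suppress=True)
f=imaging.grab_frame("top"); g=imaging.grab_frame("scene")
for v in (230,260,290,320,350,370): print("t",v,[tuple(z_at(f,u,v).round(3)) for u in range(130,300,20) if z_at(f,u,v)[2]>.45])
for u in (150,170,190,210,230): print("s",u,[tuple(z_at(g,u,v).round(3)) for v in range(0,110,8) if z_at(g,u,v)[2]>.44 and z_at(g,u,v)[0]<.7])
E
```

```text
t 230 [(np.float64(0.442), np.float64(-0.189), np.float64(0.589)), (np.float64(0.443), np.float64(-0.215), np.float64(0.585)), (np.float64(0.444), np.float64(-0.241), np.float64(0.566)), (np.float64(0.445), np.float64(-0.268), np.float64(0.566))]
t 260 [(np.float64(0.404), np.float64(-0.168), np.float64(0.619)), (np.float64(0.405), np.float64(-0.193), np.float64(0.622)), (np.float64(0.405), np.float64(-0.216), np.float64(0.606)), (np.float64(0.405), np.float64(-0.241), np.float64(0.592))]
t 290 [(np.float64(0.37), np.float64(-0.15), np.float64(0.649)), (np.float64(0.371), np.float64(-0.173), np.float64(0.651)), (np.float64(0.371), np.float64(-0.195), np.float64(0.64)), (np.float64(0.369), np.float64(-0.218), np.float64(0.615))]
t 320 [(np.float64(0.34), np.float64(-0.134), np.float64(0.677)), (np.float64(0.341), np.float64(-0.155), np.float64(0.676)), (np.float64(0.34), np.float64(-0.176), np.float64(0.668)), (np.float64(0.338), np.float64(-0.196), np.float64(0.648))]
t 350 [(np.float64(0.314), np.float64(-0.119), np.float64(0.702)), (np.float64(0.315), np.float64(-0.14), np.float64(
[... 1734 characters left out ...]
np.float64(-0.235), np.float64(0.523)), (np.float64(0.409), np.float64(-0.207), np.float64(0.48)), (np.float64(-0.149), np.float64(-0.713), np.float64(0.712))]
s 230 [(np.float64(0.414), np.float64(-0.256), np.float64(0.575)), (np.float64(0.411), np.float64(-0.258), np.float64(0.563)), (np.float64(0.407), np.float64(-0.261), np.float64(0.55)), (np.float64(0.409), np.float64(-0.26), np.float64(0.535)), (np.float64(0.408), np.float64(-0.26), np.float64(0.521)), (np.float64(0.411), np.float64(-0.257), np.float64(0.505)), (np.float64(0.41), np.float64(-0.257), np.float64(0.49)), (np.float64(0.418), np.float64(-0.251), np.float64(0.471)), (np.float64(0.418), np.float64(-0.25), np.float64(0.454))]
```

The forearm's near edge stays at y below about −0.12 beside the blue box (edge −0.077). Over the cream box it stays well above 0.45, so lowering is clear.

```bash
python3 -m jog '0 0 0 0 20 1 0; 0 0 0 0 20 0 0; 0 0 0 0 15 0 0; 0 0 0 0 10 0 0; 0 0 0 0 0 0 0'; python3 -m jog '0 0 0 0 10 0 0; 0 0 0 0 10 0 0; 0 0 0 0 5 0 0; 0 0 0 0 0 0 0; 0 0 0 0 0 0 0'; python3 -m jog '0 0 0 0 0 0 0; 0 0 0 0 0 0 0; 0 0 0 0 0 0 0; 0 0 0 0 0 0 0; 0 0 0 0 0 0 0'; python3 go.py .446 -.223 .106;  python3 -c "
from h import *
cv2.imwrite('pics/s6.png',imaging.grab_frame('scene')['color'][130:280,160:360,::-1].repeat(3,0).repeat(3,1))"
```

```text
clock: 10.75
tcp_pos: [0.4448, -0.2221, 0.1305]
orientation: [-1.504, 0.538, -0.533]
contact_force: [-0.7, 0.0, 0.4]
grip_width: 0.0003
clock: 11.17
tcp_pos: [0.446, -0.2222, 0.1072]
orientation: [-1.504, 0.536, -0.535]
contact_force: [-0.2, 0.4, 1.2]
grip_width: 0.0001
clock: 11.58
tcp_pos: [0.4463, -0.2222, 0.1075]
orientation: [-1.504, 0.535, -0.535]
contact_force: [0.5, 0.7, -0.7]
grip_width: -0.0002
joints [-0.0928  0.3956  0.5291  2.1095 -0.3037  0.7088 -0.0482]
p [ 0.4463 -0.2222  0.1075] axes
 [[ 0.7753  0.0004  0.6316]
 [-0.6316 -0.      0.7753]
 [ 0.0003 -1.      0.0003]]
shift tool mm [ 0.3  1.5 -0.8] level-turn (rv deg) [-0.02  0.    0.02]
```

View pics/s6.png

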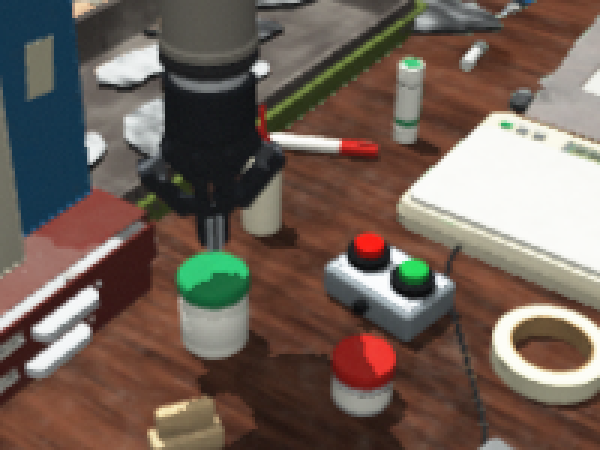

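The tip is just above the green lid (crop (213,245) px, lid centre about (213,275) px). Holding for 2 s, then rising.

```bash
python3 -m jog '0 0 0 0 0 0 0; 0 0 0 0 0 0 0; 0 0 0 0 0 0 0; 0 0 0 0 0 0 0; 0 0 0 0 0 0 0' >/dev/null; python3 -m jog '0 0 0 0 0 0 0; 0 0 0 0 0 0 0; 0 0 0 0 0 0 0; 0 0 0 0 0 0 0; 0 0 0 0 0 0 0' >/dev/null; python3 -m jog '0 0 0 0 0 0 0; 0 0 0 0 0 0 0; 0 0 0 0 0 0 0; 0 0 0 0 0 0 0; 0 0 0 0 0 0 0'; python3 -m jog '0 0 0 0 0 0 0; 0 0 0 0 0 0 0; 0 0 0 0 0 0 0; 0 0 0 0 0 0 0; 0 0 0 0 0 0 0'; python3 -m jog '0 0 0 0 -25 0 0; 0 0 0 0 -25 0 0; 0 0 0 0 -25 0 0; 0 0 0 0 -20 0 0; 0 0 0 0 0 0 0'; python3 go.py .580 -.352 .2
```

```text
clock: 12.88
tcp_pos: [0.4461, -0.2222, 0.1073]
orientation: [-1.504, 0.535, -0.535]
contact_force: [0.7, -0.4, 0.2]
grip_width: -0.0002
clock: 13.3
tcp_pos: [0.4462, -0.2222, 0.1073]
orientation: [-1.504, 0.535, -0.535]
contact_force: [-1.2, 0.5, -0.1]
grip_width: -0.0002
clock: 13.72
tcp_pos: [0.4483, -0.2233, 0.206]
orientation: [-1.503, 0.53, -0.541]
contact_force: [0.0, -0.7, 0.4]
grip_width: 0.0002
joints [-0.1801  0.2387  0.6094  2.0277 -0.1731  0.9177 -0.1633]
p [ 0.4483 -0.2233  0.206 ] axes
 [[ 0.775   0.0065  0.6319]
 [-0.6319 -0.0013  0.775 ]
 [ 0.0059 -1.      0.0031]]
shift tool mm [183.3   7.  -16.5] level-turn (rv deg) [-0.18  0.    0.34]
```

```bash
python3 -m jog '0 0 0 30 0 -3 0; 0 0 0 30 0 -3 0; 0 0 0 30 0 -3 0; 0 0 0 30 0 -3 0; 0 0 0 30 0 -3 0'; python3 -m jog '0 0 0 30 20 -2 0; 0 0 0 3 25 0 0; 0 0 0 0 25 0 0; 0 0 0 0 25 0 0; 0 0 0 0 10 0 0';python3 -m jog '0 0 0 0 0 0 0; 0 0 0 0 0 0 0; 0 0 0 0 0 0 0; 0 0 0 0 0 0 0; 0 0 0 0 0 0 0'; python3 go.py .580 -.352 .06;  python3 -c "
from h import *
cv2.imwrite('pics/s7.png',imaging.grab_frame('scene')['color'][130:280,200:400,::-1].repeat(3,0).repeat(3,1))"
```

```text
clock: 14.13
tcp_pos: [0.5537, -0.3292, 0.2013]
orientation: [-1.503, 0.535, -0.534]
contact_force: [0.7, 0.4, 0.1]
grip_width: -0.0001
clock: 14.55
tcp_pos: [0.5751, -0.3496, 0.0926]
orientation: [-1.503, 0.54, -0.53]
contact_force: [0.3, 1.3, -0.4]
grip_width: -0.0001
clock: 14.97
tcp_pos: [0.5781, -0.3514, 0.0989]
orientation: [-1.504, 0.533, -0.537]
contact_force: [-0.5, 0.5, -0.6]
grip_width: 0.0004
joints [ 0.1041  0.6688  0.5146  1.6854 -0.4034  0.892   0.099 ]
p [ 0.5781 -0.3514  0.0989] axes
 [[ 0.7753  0.0024  0.6316]
 [-0.6316 -0.001   0.7753]
 [ 0.0025 -1.      0.0007]]
shift tool mm [ 1.8 39.   0.7] level-turn (rv deg) [-0.04  0.    0.15]
```

View pics/s7.png

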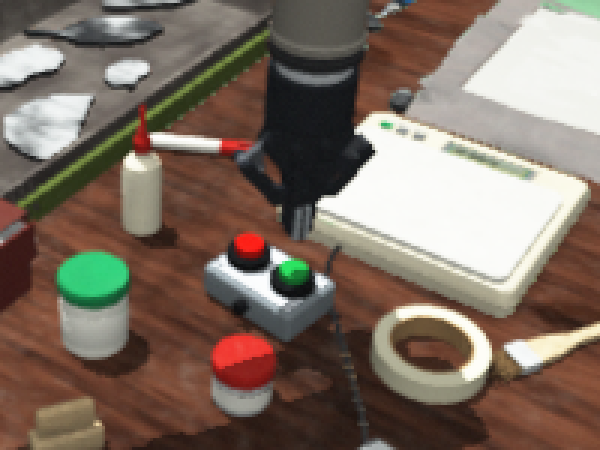

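The tip is right above the green button (crop (297,235) px, button at (293,270) px), and the red button is clear at (250,245) px. Pressing in small steps.

```bash
python3 -m jog '0 0 0 2 10 1 0; 0 0 0 0 10 0 0; 0 0 0 0 8 0 0; 0 0 0 0 0 0 0; 0 0 0 0 0 0 0'; python3 -m jog '0 0 0 0 0 0 0; 0 0 0 0 3 0 0; 0 0 0 0 3 0 0; 0 0 0 0 3 0 0; 0 0 0 0 0 0 0'; python3 -m jog '0 0 0 0 2 0 0; 0 0 0 0 2 0 0; 0 0 0 0 1 0 0; 0 0 0 0 0 0 0; 0 0 0 0 0 0 0'; python3 go.py .580 -.352 .053
```

```text
clock: 15.43
tcp_pos: [0.5787, -0.3511, 0.068]
orientation: [-1.504, 0.537, -0.533]
contact_force: [0.4, 0.6, -0.5]
grip_width: -0.0001
clock: 15.85
tcp_pos: [0.5795, -0.3514, 0.0599]
orientation: [-1.504, 0.535, -0.535]
contact_force: [0.0, 1.0, 1.6]
grip_width: 0.0001
clock: 16.27
tcp_pos: [0.5795, -0.3515, 0.0555]
orientation: [-1.504, 0.535, -0.535]
contact_force: [-0.6, 1.3, 4.6]
grip_width: 0.0
joints [ 0.1245  0.7246  0.4845  1.6984 -0.4331  0.8269  0.1196]
p [ 0.5795 -0.3515  0.0555] axes
 [[ 0.7752  0.0002  0.6317]
 [-0.6317  0.      0.7752]
 [ 0.0002 -1.      0.0002]]
shift tool mm [ 0.7  2.5 -0.1] level-turn (rv deg) [-0.01  0.    0.01]
```

```bash
python3 -m jog '0 0 0 0 1 0 0; 0 0 0 0 1 0 0; 0 0 0 0 0 0 0; 0 0 0 0 0 0 0; 0 0 0 0 0 0 0'; python3 -m jog '0 0 0 0 1 0 0; 0 0 0 0 0 0 0; 0 0 0 0 0 0 0; 0 0 0 0 0 0 0; 0 0 0 0 0 0 0'
```

```text
clock: 16.68
tcp_pos: [0.5796, -0.3515, 0.0541]
orientation: [-1.503, 0.535, -0.535]
contact_force: [-2.5, 2.3, 10.3]
grip_width: 0.0002
clock: 17.1
tcp_pos: [0.5796, -0.3516, 0.054]
orientation: [-1.503, 0.535, -0.536]
contact_force: [-3.4, 4.0, 16.5]
grip_width: 0.0004
```

The button has bottomed out: the force climbs to 16 N and z stays at 0.054. Releasing.

```bash
python3 -m jog '0 0 0 0 -5 0 0; 0 0 0 0 -10 0 0; 0 0 0 0 -20 0 0; 0 0 0 0 -25 0 0; 0 0 0 0 -25 0 0'; python3 -m jog '0 0 0 0 -25 0 0; 0 0 0 0 -25 0 0; 0 0 0 0 -25 0 0; 0 0 0 0 -25 0 0; 0 0 0 0 -25 0 0'; python3 -m jog '0 0 0 0 -25 0 0; 0 0 0 0 -20 0 0; 0 0 0 0 0 0 0; 0 0 0 0 0 0 0; 0 0 0 0 0 0 0'; python3 -m jog '0 0 0 0 0 0 0; 0 0 0 0 0 0 0; 0 0 0 0 0 0 0; 0 0 0 0 0 0 0; 0 0 0 0 0 0 0'; python3 - <<'E'
from h import *
g=imaging.grab_frame("scene"); f=imaging.grab_frame("top")
for n,F in(("s",g),("t",f)):
    for c in "gr":
        for b,s in blobs(F,c): print(n,c,(b*1.5).round(1),s[4])
cv2.imwrite('pics/s8.png',g['color'][:,:,::-1])
E
```

```text
clock: 17.52
tcp_pos: [0.5788, -0.3512, 0.1376]
orientation: [-1.504, 0.537, -0.534]
contact_force: [0.3, -0.1, -0.2]
grip_width: -0.0001
clock: 17.93
tcp_pos: [0.5791, -0.3513, 0.2634]
orientation: [-1.504, 0.536, -0.535]
contact_force: [0.6, 0.7, 0.3]
grip_width: -0.0
clock: 18.35
tcp_pos: [0.579, -0.351, 0.3063]
orientation: [-1.503, 0.536, -0.534]
contact_force: [-0.5, -0.2, -0.1]
grip_width: -0.0
clock: 18.77
tcp_pos: [0.5794, -0.3514, 0.3069]
orientation: [-1.504, 0.536, -0.535]
contact_force: [0.2, -0.3, 0.1]
grip_width: 0.0001
s g [346.  334.2] 357
s g [446.1 330.3] 76
s r [370.2 261.3] 58
s r [419.2 268.2] 73
s r [424.  316.6] 81
s r [421.2 374.5] 344
t g [369.9 100.5] 50
t r [356.3 156.5] 110
t r [344.2 248.1] 48
t r [484.  352.3] 219
```

View pics/s8.png

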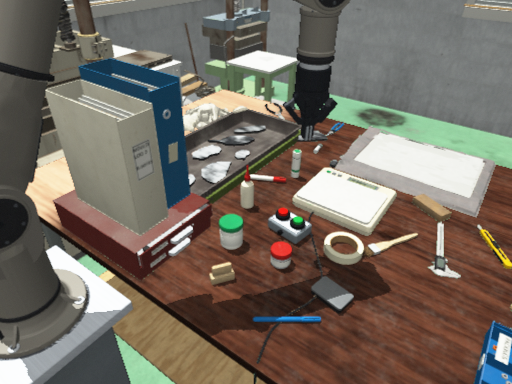

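The scene view shows everything where it was: pot (231,223), tin (281,250), buttons up at (283,211) and (297,220), spout (247,174). The tool is high and clear. Handing in.

```bash
python3 -c "
from bench import r
print(r.hand_in())"
```

```text
the job is handed in; nothing more can be done
None
```

The pointing check and the button press are done, and the job is handed in at about 19 s of the 64 s allowed. The interface gives no verdict, so this rests on my own checks.

- **Tin:** I held the closed fingertips about 27 mm above the red lid's centre, within a few mm sideways, for about 2.5 s.
- **Pot:** I held them about 29 mm above the green lid's centre for about 2 s.
- **Green button:** I pressed until it bottomed out. The tip stopped at z = 0.054 m, 6 mm below the button's rest height, while the force rose to about 16 N. I then let it up and raised the tool to z = 0.31 m.

**Last checks:**
- **Scene camera:** the lids, both buttons, the bottle spout and the marker cap were within 0.3 px (in the 768-wide picture) of where they started. The stamp and tape roll also looked unmoved, though I only checked those by eye.
- **Contact force:** it read about zero after the press.
- **Top camera:** the arm hid the pot and the buttons and part of the tin in its last picture, so for those I rely on the scene view alone.
- **Camera disagreement:** the two cameras' lid positions differed by 7–10 mm. The scene view also picks up the side of the lid, so I used the top view.

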